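# Draw three wooden ball feet from the trigger dispenser

## Task

The blue dispenser on the saw table holds five wooden ball feet in its clear tube. Bring the open tin under its outlet, then squeeze and let go of the orange trigger against the black grip until exactly three balls are in the tin, leaving the other two in the dispenser, the trigger released and the tin standing under the outlet. Squeeze the trigger only as firmly as its spring needs, since it must not be crushed against its stop, and leave the tape roll, the stepped block and the hammer where they are.

Things in the scene. Friction and masses are not known exactly. Their poses are not given: they have to be found in the camera images.
- dispenser: Blue ball dispenser, fixed to the bench. Origin: on the bench under the axis of the upright clear tube; its x points away from the grip, y to the outlet side, z up; all offsets below are (x, y, z) mm in this frame. Dark base plate x -100..70, y -125..-6, 12 high; blue housing x -30..30, y -65..62, z 66..103, overhangs the bench at y above -6.
- stop_face (a point): Middle of the flat upright face of base and column at (0, -6, 30), looking along +y, 60 mm wide, from the bench up to the housing: the tin is pushed up against it.
- spout (a point): Centre of the outlet hole (34 x 38 mm) in the underside of the housing, at (0, 40, 66); balls fall straight down from it. Each full squeeze moves an aluminium slide inside the housing 40 mm along +y (its end comes out to y = 65), carrying one ball from under the tube to the hole; on full release the next ball drops into the slide.
- tube_top (a point): Top of the black cap on the clear square ball tube, at (0, 0, 243). Tube 39 mm wide, from z 107; cap 54 x 48 mm. A gripper body held upright over the grip may hit the tube.
- grip_foot (a point): Foot of the black pistol grip's front face, at (-75, -30, 100), on a blue arm 28 mm wide (z 70..100, x -105..-25). The grip leans 30 degrees back: it runs 95 mm from here along u = (-0.5, 0, 0.866); v = (0.866, 0, 0.5) is its front face's normal. 28 mm wide in y, 26 mm deep.
- grip_mid (a point): Middle of the black grip at the height to squeeze, 60 mm along u from grip_foot and 13 mm behind its front face, at (-116.3, -30, 145.5). To squeeze, the fingers point along -u (tool tilted 30 degrees) and close along v, one behind the grip, one on the trigger; squeezed, the middle between the fingers is 5.5 mm behind the front face.
- trigger_front (a point): Where a finger presses the front of the orange trigger, facing grip_mid (moves with it). Lever 10 mm thick, 20 wide, 72 long, hinged at its lower end 5 mm along u and 10 mm along v from grip_foot; it stands away from the grip upwards. Width over grip and trigger here: 54 mm released, 41 mm fully squeezed (58 at the trigger's upper end, released).
- trigger (a joint): Trigger angle: 0 released (springs back), 0.24 rad squeezed to its stop. A ball falls at 0.17 to 0.2 rad; squeeze to the stop and release fully to 0 before the next. The spring takes about 4 N at first, 10 to 11 N at the stop. Over 30 N a finger (60 N in all on the dispenser) counts as crushing; 15 N is ample.
- tin: Open round steel tin, outer diameter 104 mm, height 55, wall 3, floor 4, about 0.16 kg (varies). Origin: centre of its underside. Too wide to grip across; slides when pushed low. Pushed against stop_face with its centre at (0, 46) in the dispenser's frame it is in place; centre within 25 mm of below the outlet counts.
- tape: Bystander: cream roll of masking tape, outer diameter 104 mm, 48 mm high, lying flat. Origin: centre of its underside.
- stair: Bystander: stepped block of laminated wood, 100 x 60 mm, 72 mm high. Origin: centre of its underside.
- hammer: Bystander: hammer with a wooden handle, about 260 mm long, lying on the bench. Origin: under its middle, x along the handle towards the head.
- ball1_center (a point): Centre of wooden ball 1, diameter 30 mm, 11 g; sits in the slide at the bottom of the magazine.
- ball2_center (a point): Centre of wooden ball 2, diameter 30 mm, 11 g; number 2 from the bottom of the magazine tube.
- ball3_center (a point): Centre of wooden ball 3, diameter 30 mm, 11 g; number 3 from the bottom of the magazine tube.
- ball4_center (a point): Centre of wooden ball 4, diameter 30 mm, 11 g; number 4 from the bottom of the magazine tube.
- ball5_center (a point): Centre of wooden ball 5, diameter 30 mm, 11 g; number 5 from the bottom of the magazine tube.
Things that resemble listed ones, but are neither listed nor needed, are in the scene too. Leave any pink, turquoise or yellow look-alike of the tin alone.

How it is judged:
On the way, in this order (a step that is already met when the one before it is completed fails the run):
1. the tin stands upright under the outlet, at rest, with all balls still in the dispenser (horizontal distance between tin and spout below 0.025 m and angle between tin's own z axis and vertical below 0.1 rad and linear speed of tin below 0.02 m/s and z of each of ball1_center, ball2_center, ball3_center, ball4_center, ball5_center in the frame of dispenser above 0.08 m), for 0.2 s.
2. the trigger is squeezed (value of joint trigger above 0.15 rad), for 0.05 s.
3. the first ball is in the tin, the rest still in the dispenser, the trigger released (horizontal distance between ball1_center and tin below 0.05 m and z of ball1_center in the frame of tin between 0 and 0.05 m and z of each of ball2_center, ball3_center, ball4_center, ball5_center in the frame of dispenser above 0.08 m and value of joint trigger below 0.03 rad), for 0.1 s.
4. the trigger is squeezed a second time (value of joint trigger above 0.15 rad), for 0.05 s.
5. the second ball is in the tin, the rest still in the dispenser, the trigger released (horizontal distance between each of ball1_center, ball2_center and tin below 0.05 m and z of ball1_center in the frame of tin between 0 and 0.05 m and z of ball2_center in the frame of tin between 0 and 0.05 m and z of each of ball3_center, ball4_center, ball5_center in the frame of dispenser above 0.08 m and value of joint trigger below 0.03 rad), for 0.1 s.
At the end, for the whole second after the job is handed in: The three lowest balls lie in the tin, the upper two are still in the dispenser, the trigger is released (below 0.03 rad), and the tin stands upright on the bench at rest, its centre within 30 mm of the point below the outlet (horizontal distance between each of ball1_center, ball2_center, ball3_center and tin below 0.05 m and z of ball1_center in the frame of tin between 0 and 0.05 m and z of ball2_center in the frame of tin between 0 and 0.05 m and z of ball3_center in the frame of tin between 0 and 0.05 m and z of each of ball4_center, ball5_center in the frame of dispenser above 0.08 m and value of joint trigger below 0.03 rad and horizontal distance between tin and spout below 0.03 m and angle between tin's own z axis and vertical below 0.1 rad and linear speed of tin below 0.02 m/s and height (world z) of tin below 0.01 m); the robot touches nothing.
It fails at once if a bystander (tape, stepped block, hammer) is moved by more than 25 mm (distance of any of tape, stair, hammer from where it was at the start of the episode above 0.025 m).
It fails at once if the trigger and grip are crushed (fingers press on the dispenser with more than 60 N in all) (contact force between the fingers and dispenser above 60 N).
It also fails if it takes over 64 s, if anything falls off the work surface, if the arm or the gripper's body presses on something with over 40 N, if the wrist force passes 120 N, or if a joint passes its speed limit or range.

## Robot

A 7-joint arm with a two-finger parallel gripper is mounted at the origin on the work surface. World frame = base frame: x ahead of the robot, y to its left, z up, the work surface at z = 0. Lengths are in m, angles in rad, forces in N, time in s.
With the tool pointing down it reaches from about 0.425 to 0.925 m from the base axis. Payload 6.8 kg.
Tool frame: the origin (TCP) lies on the centre line of the jaws, within the pads' length; the fingertips stand 19 mm ahead of it and the grasp point (between the pads) is the TCP (tcp_to_tips is the distance from the TCP to the fingertips, in m); x points along the fingers, y is the direction in which the jaws open and shut, and the axes are right-handed (so a half turn about x gives the same grasp; the last joint's range is limited). The gripper opens to 85 mm and grips with 20 to 120 N. Pads are 22 mm wide; open, the fingers measure 114 mm over their backs; the gripper's body (76 mm by 85 mm) begins 54 mm behind the grasp point. The pads swing forward as they close: fully open they stand 13 mm farther back than shut.
Start: joints at [-1.355, 0.477, 0.022, 1.555, -0.011, 1.109, -0.083], TCP at [0.215, 0.64, 0.25] pointing down, gripper open.
Joint ranges: [-2.96, 2.96], [-0.34, 2.1], [-1.41, 1.46], [0.24, 2.44], [-1.37, 4.51], [0.17, 1.92], [-2.96, 2.96]. Speed limits (rad/s): [2.39, 2.39, 3.14, 3.14, 3.14, 3.14, 3.14].

## Interface

Orientations are given as a unit quaternion [w, x, y, z].
In Python, from station import get_obs, read_camera, hand_in, spot_in, cut_out, tcp_to_tips gives the robot as it stands.
- The arm moves only by the shell command python3 -m jog 'ROWS' [FORCE]. ROWS is JSON, a list of rows, each an object of numbers: "gripper": the closure, from 0 (fully open) to 1 (shut); "dx", "dy", "dz": the shift along the world's x, y, z in m; "rx", "ry", "rz": the turn, a rotation vector about the world's x, y, z in degrees. In form: [{"gripper": .., "dx": .., "dy": .., "dz": .., "rx": .., "ry": .., "rz": ..}, ...]. A call has 1 to 10 rows; each row is the pose to reach, as a shift and turn from the pose commanded when the call began; what a row does not reach only later rows make up. A row lasts 1/10 s, in which the tool goes at most 50 mm and 8.59 degrees, less where a joint would pass 70% of its speed; a pose out of reach is approached as far as the arm can. A call with a gripper value outside its range is refused whole. The fingers move at their own pace and stop on an object; FORCE is the grip in N (left out, the last holds). Time passes only in rows, so rows that repeat a pose let the fingers close. It gives the time, the measured TCP pose, the force and the opening at its end, in the units of the state.
- get_obs(): the state, without advancing time (a new reading comes with each control period).
- read_camera(name): name is "scene" or "top" or "wrist"; returns a dict with "pixels" (480x640x3 uint8, blue, green, red), "range_z" (480x640 float32, m along the optical axis (not along the pixel's ray), 0 where there is no reading), "camera_matrix" (3x3 intrinsics, pixels), "D" ([k1, k2, p1, p2, k3] as OpenCV has them; the pictures are not rectified), "cam_to_world" (4x4, takes a point from camera to world coordinates). Camera axes: x right, y down, z forward; pixel columns grow to the right and rows downward; lengths in m; the calibration is good to about 2 mm. A picture is of the moment at which its call begins.
- hand_in(): hands the job in, once; it reports no verdict.
Trained networks look in the newest picture that a camera, given by its name, has taken for a name from the list of things; names that differ only in an ending like _2 or _b are one class to them, and where a whole thing is asked for, a point or a joint stands for the part that bears it (a point fixed in the world has none). Each returns a list of dicts, best first, with "conf" (0 to 1); they miss things now and then, are a little off and sometimes report something else, mostly with a low value. They report only what shows in the picture. A call takes as long as a camera call. They do not tell look-alikes from the thing itself.
- spot_in(camera, label): "box" ([centre column, centre row, width, height] in pixels, round what is visible of it).
- cut_out(camera, label): "mask" (480x640 bool, what is visible of it) and "box" ([centre column, centre row, width, height] in pixels, round what is visible of it).
The state is a dict: "t": time; "q": joint angles; "joint_vel": joint speeds; "joint_torque": joint torques, N m; "eef_pos": TCP position; "tool_rot": TCP orientation; "contact_force": force on the tool from outside, world axes, zero at the start; "torque": the same for the moment, N m; "gripper_width": opening from 0.0 (shut) to 1.0 (fully open).
Only numpy, scipy, OpenCV 4.12 (cv2) and the standard library are available. Lean on these libraries where they do the work, as an engineer would, in place of code of your own. Each camera call takes 0.05 s, during which the arm holds its last target. There are 200 camera calls.

## Working session

There is one attempt and no reset: what is moved stays moved. The work goes in short steps, Python scripts to look and compute and a shell command to move; the robot and the scene stay as the last step left them, time stands still between calls to the robot, and variables do not carry over. Pictures are saved under pics/ and viewed, about 8 in all and at most 12, crops included, and the job is handed in when it is done.

```bash
mkdir -p pics; ls
cat > h.py <<'E'
import numpy as np, cv2
from station import *
def cloud(c):
    K=c["camera_matrix"];T=np.array(c["cam_to_world"]);D=np.array(c["D"],float)
    v,u=np.mgrid[0:480,0:640]
    p=cv2.undistortPoints(np.stack([u,v],-1).reshape(-1,1,2).astype(np.float64),np.array(K),D).reshape(480,640,2)
    z=c["range_z"].astype(float)
    P=np.stack([p[...,0]*z,p[...,1]*z,z],-1)@T[:3,:3].T+T[:3,3]
    P[z<=0]=np.nan
    return P
def proj(c,X):
    T=np.linalg.inv(np.array(c["cam_to_world"]));X=np.atleast_2d(X)@T[:3,:3].T+T[:3,3]
    return cv2.projectPoints(X,np.zeros(3),np.zeros(3),np.array(c["camera_matrix"]),np.array(c["D"],float))[0][:,0]
E
python3 - <<'E'
from h import *
for n in ["scene","top"]:
    c=read_camera(n);cv2.imwrite(f"pics/{n}0.png",c["pixels"]);P=cloud(c);np.save(n+"P.npy",P)
    print(n,np.round(np.array(c["cam_to_world"])[:3],3).tolist())
    for l in ["tin","dispenser","tape","stair","hammer","tube_top","trigger"]:
        for d in cut_out(n,l):
            if d["conf"]<.2: continue
            q=P[d["mask"]];q=q[~np.isnan(q[:,0])]
            print(n,l,round(d["conf"],2),np.round(d["box"]),len(q),np.round(np.nanpercentile(q,[2,50,98],axis=0),3).tolist() if len(q) else 0)
print(get_obs(), tcp_to_tips)
E
```

```text
pics
scene [[-0.631, 0.529, -0.567, 1.173], [0.775, 0.443, -0.45, 0.459], [0.013, -0.724, -0.689, 0.871]]
scene tin 0.94 [314. 381.  52.  64.] 2482 [[0.769, 0.117, 0.002], [0.813, 0.161, 0.013], [0.869, 0.215, 0.057]]
scene tin 0.92 [473. 381.  58.  60.] 2597 [[0.566, 0.369, 0.002], [0.601, 0.418, 0.018], [0.666, 0.465, 0.057]]
scene tin 0.84 [405. 325.  52.  55.] 2070 [[0.533, 0.184, 0.002], [0.572, 0.232, 0.02], [0.635, 0.285, 0.057]]
scene tin 0.81 [423. 276.  44.  47.] 1720 [[0.382, 0.142, 0.002], [0.421, 0.191, 0.024], [0.485, 0.243, 0.057]]
scene tin 0.61 [398. 393.  59.  64.] 2656 [[0.686, 0.258, 0.002], [0.726, 0.305, 0.011], [0.787, 0.355, 0.057]]
scene dispenser 0.61 [273. 239.  90.  92.] 4339 [[0.523, -0.215, 0.007], [0.657, -0.097, 0.105], [0.701, -0.039, 0.245]]
scene stair 0.64 [211. 217.  43.  35.] 984 [[0.575, -0.412, 0.004], [0.637, -0.365, 0.039], [0.674, -0.336, 0.075]]
scene hammer 0.74 [273. 238.  86.  94.] 4506 [[0.523, -0.216, 0.006], [0.657, -0.097, 0.105], [0.702, -0.038, 0.245]]
scene hammer 0.58 [370. 232.  75.  58.] 949 [[0.262, -0.04, 0.002], [0.372, -0.0
[... 2084 characters left out ...]
 array([-1.35509856,  0.47697648,  0.02239572,  1.55542741, -0.01149864,
        1.10926323, -0.08309318]), 'joint_vel': array([-2.23289815e-04, -7.35913873e-04,  5.05329444e-04, -6.33913474e-05,
        1.94633228e-03, -5.61306476e-04, -1.28030020e-03]), 'joint_torque': array([ 3.88100889e-04, -5.96254885e+01,  1.60672054e+00, -2.81532902e+01,
        1.25108985e-02,  1.41830686e-03,  7.97172589e-06]), 'eef_pos': array([0.21476079, 0.63993883, 0.25031201]), 'tool_rot': array([ 0.69785568,  0.11400337,  0.69786302, -0.11396441]), 'contact_force': array([-0.16254192, -0.18298592,  0.51824629]), 'torque': array([-0.01575627, -0.01625715,  0.00611384]), 'gripper_width': 1.002767528192966} 0.019
```

Run:
```python
import cv2,numpy as np
a=cv2.imread("pics/top0.png")[130:380,100:520];b=cv2.imread("pics/scene0.png")[170:430,180:520]
cv2.imwrite("pics/t1.png",cv2.resize(a,(800,476),interpolation=cv2.INTER_CUBIC));cv2.imwrite("pics/s1.png",cv2.resize(b,(780,596),interpolation=cv2.INTER_CUBIC))
P=np.load("topP.npy")
for z0,z1,n in [(.238,.25,"cap"),(.095,.108,"housing"),(.007,.016,"base")]:
    m=(P[...,2]>z0)&(P[...,2]<z1)&(P[...,0]>.45)&(P[...,0]<.75)&(P[...,1]>-.28)&(P[...,1]<0)
    q=P[m];r=cv2.minAreaRect(q[:,:2].astype(np.float32)*1000);print(n,len(q),r,q[:,:2].mean(0))
```

```text
cap 622 ((649.1062622070312, -98.81634521484375), (47.98341369628906, 54.743839263916016), 77.50835418701172) [ 0.64879709 -0.09867339]
housing 812 ((613.58984375, -93.17921447753906), (127.0047378540039, 127.0089111328125), 78.01708221435547) [ 0.62727502 -0.11281437]
base 1830 ((599.93310546875, -139.0213165283203), (299.3691711425781, 276.12872314453125), 0.08938512951135635) [ 0.60545925 -0.17059668]
```

View pics/t1.png

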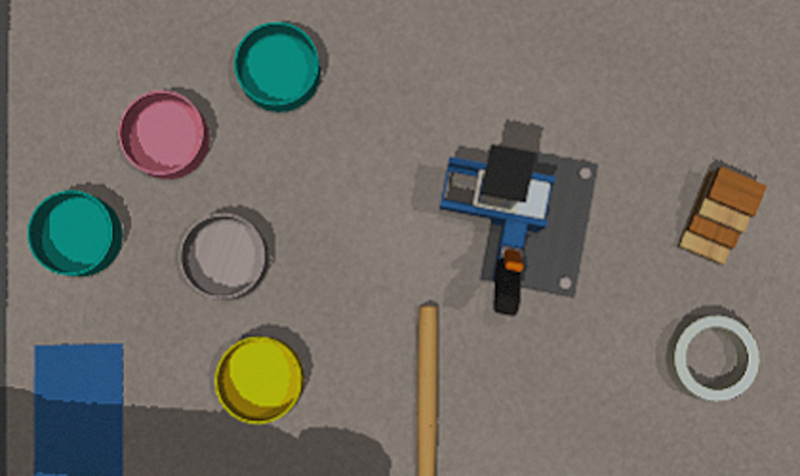

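View pics/s1.png

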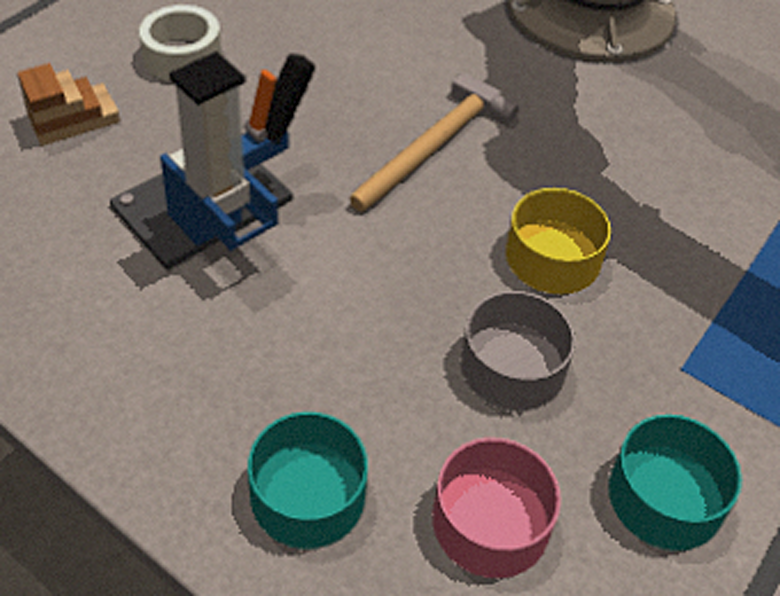

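The top view shows the bare-steel tin (crop 222,255), with turquoise, pink and yellow look-alikes around it. The dispenser outlet faces +y and the grip faces the robot. I take the dispenser origin as (0.649, -0.099) with yaw -12°, and the tin centre as (0.582, 0.232).

```bash
cat >> h.py <<'E'
from scipy.spatial.transform import Rotation as R
O=np.array([.649,-.099,0]); RD=R.from_euler('z',-12,degrees=True).as_matrix()
def rot(q): return R.from_quat(np.roll(q,-1))
def frame(x,y):
    x=np.array(x)/np.linalg.norm(x);y=np.array(y)/np.linalg.norm(y);return R.from_matrix(np.stack([x,y,np.cross(x,y)],1))
def go(p,Rt,o=None,pr=True):
    o=o or get_obs(); r=rot(o["tool_rot"]); best=None
    for f in (0,np.pi):
        T=Rt*R.from_rotvec([f,0,0]); v=(T*r.inv()).as_rotvec(degrees=True)
        if best is None or np.linalg.norm(v)<np.linalg.norm(best): best=v
    print("shift",np.round(np.array(p)-o["eef_pos"],4),"rot",np.round(best,1),"other half-turn" ,np.round((Rt*R.from_rotvec([np.pi,0,0])*r.inv()).as_rotvec(degrees=True),0))
E
python3 - <<'E'
from h import *
o=get_obs();print(np.round(rot(o["tool_rot"]).as_matrix(),3))
P=np.load("topP.npy");m=(P[...,2]>.045)&(P[...,2]<.062)&(np.hypot(P[...,0]-.582,P[...,1]-.232)<.065)
q=P[m];c=cv2.minEnclosingCircle(q[:,:2].astype(np.float32)*1000);print("tin",c)
C=np.array([*np.array(c[0])/1000,0]);tgt=O+RD@[0,.048,0];d=tgt-C;L=np.linalg.norm(d);d/=L;print("d",d,L,"tgt",tgt)
t=np.radians(25);x=-np.cos(t)*np.array([0,0,1])+np.sin(t)*d
Rt=frame(x,np.cross([0,0,1],d))
tip=C-d*.075+[0,0,.012]           # tip start
tcp=tip-.019*x;print("start tcp",tcp);go(tcp,Rt);go(tcp+[0,0,.12],Rt)
E
```

```text
[[-0.     0.318  0.948]
 [ 0.     0.948 -0.318]
 [-1.     0.    -0.   ]]
tin ((582.0162353515625, 232.12257385253906), 52.12854766845703)
d [ 0.26141679 -0.96522602  0.        ] 0.29440927206028983 tgt [ 0.65897976 -0.05204892  0.        ]
start tcp [0.56031087 0.31226505 0.02921985]
shift [ 0.3456 -0.3277 -0.2211] rot [-18.9 -17.8 -55.4] other half-turn [-21.  22. 121.]
shift [ 0.3456 -0.3277 -0.1011] rot [-18.9 -17.8 -55.4] other half-turn [-21.  22. 121.]
```

```bash
R='{"gripper":0.3,"dx":0.346,"dy":-0.328,"dz":-0.10,"rx":-18.9,"ry":-17.8,"rz":-55.4}'; python3 -m jog '[{"gripper":0.3,"dx":0.346,"dy":-0.328,"dz":-0.10,"rx":-18.9,"ry":-17.8,"rz":-55.4},{"gripper":0.3,"dx":0.346,"dy":-0.328,"dz":-0.10,"rx":-18.9,"ry":-17.8,"rz":-55.4},{"gripper":0.3,"dx":0.346,"dy":-0.328,"dz":-0.10,"rx":-18.9,"ry":-17.8,"rz":-55.4},{"gripper":0.3,"dx":0.346,"dy":-0.328,"dz":-0.10,"rx":-18.9,"ry":-17.8,"rz":-55.4},{"gripper":0.3,"dx":0.346,"dy":-0.328,"dz":-0.10,"rx":-18.9,"ry":-17.8,"rz":-55.4},{"gripper":0.3,"dx":0.346,"dy":-0.328,"dz":-0.10,"rx":-18.9,"ry":-17.8,"rz":-55.4},{"gripper":0.3,"dx":0.346,"dy":-0.328,"dz":-0.10,"rx":-18.9,"ry":-17.8,"rz":-55.4},{"gripper":0.3,"dx":0.346,"dy":-0.328,"dz":-0.10,"rx":-18.9,"ry":-17.8,"rz":-55.4},{"gripper":0.3,"dx":0.346,"dy":-0.328,"dz":-0.10,"rx":-18.9,"ry":-17.8,"rz":-55.4},{"gripper":0.3,"dx":0.346,"dy":-0.328,"dz":-0.10,"rx":-18.9,"ry":-17.8,"rz":-55.4}]' 20
cat >> h.py <<'E'
dpush=np.array([.2614,-.9652,0]);xt=-np.cos(np.radians(25))*np.array([0,0,1])+np.sin(np.radians(25))*dpush
Rpush=frame(xt,np.cross([0,0,1],dpush)); S=np.array([.5603,.3123,.0292])
E
python3 -c "
from h import *
go(S,Rpush);go(S+[0,0,.12],Rpush);print(get_obs()['gripper_width'])"
```

```text
t: 1.8
eef_pos: [0.5628, 0.3088, 0.1499]
tool_rot: [0.669, 0.327, 0.426, -0.513]
contact_force: [-0.4, -0.2, -0.2]
gripper_width: 0.7
shift [-0.0025  0.0035 -0.1207] rot [0.  0.  0.2] other half-turn [  20.  -73. -163.]
shift [-0.0025  0.0035 -0.0007] rot [0.  0.  0.2] other half-turn [  20.  -73. -163.]
0.7003697094330241
```

```bash
python3 -m jog '[{"gripper":0.3,"dx":-0.002,"dy":0.004,"dz":-0.05},{"gripper":0.3,"dx":-0.002,"dy":0.004,"dz":-0.09},{"gripper":0.3,"dx":-0.002,"dy":0.004,"dz":-0.12},{"gripper":0.3,"dx":-0.002,"dy":0.004,"dz":-0.12}]' && python3 -m jog '[{"gripper":0.3,"dx":0.004,"dy":-0.014},{"gripper":0.3,"dx":0.009,"dy":-0.034},{"gripper":0.3,"dx":0.0145,"dy":-0.053},{"gripper":0.3,"dx":0.020,"dy":-0.073},{"gripper":0.3,"dx":0.025,"dy":-0.092},{"gripper":0.3,"dx":0.030,"dy":-0.112},{"gripper":0.3,"dx":0.0355,"dy":-0.131},{"gripper":0.3,"dx":0.041,"dy":-0.150},{"gripper":0.3,"dx":0.046,"dy":-0.170},{"gripper":0.3,"dx":0.050,"dy":-0.183}]'
cat >> h.py <<'E'
def tin(c,guess,r=.07):
    P=cloud(c);m=(P[...,2]>.045)&(P[...,2]<.0605)&(np.hypot(P[...,0]-guess[0],P[...,1]-guess[1])<r)
    q=P[m][:,:2]; 
    from scipy.optimize import least_squares
    s=least_squares(lambda p:np.hypot(*(q-p).T)-.0505,guess[:2],loss='soft_l1',f_scale=.002).x
    return s,len(q)
E
python3 - <<'E'
from h import *
o=get_obs();tip=o["eef_pos"]+.019*rot(o["tool_rot"]).apply([1,0,0]);g=tip+dpush*.053
c=read_camera("scene");cv2.imwrite("pics/s2.png",cv2.resize(c["pixels"][170:430,180:520],(780,596)))
print("tip",tip,"guess",g,"tin",tin(c,g),tin(read_camera("top"),g))
E
```

```text
tip [0.56492369 0.3010719  0.13269231] guess [0.57877789 0.2499163  0.13269231] tin (array([0.58403704, 0.2337084 ]), 428) (array([0.58107743, 0.23184641]), 227)$[0]: bad value
```

View pics/s2.png

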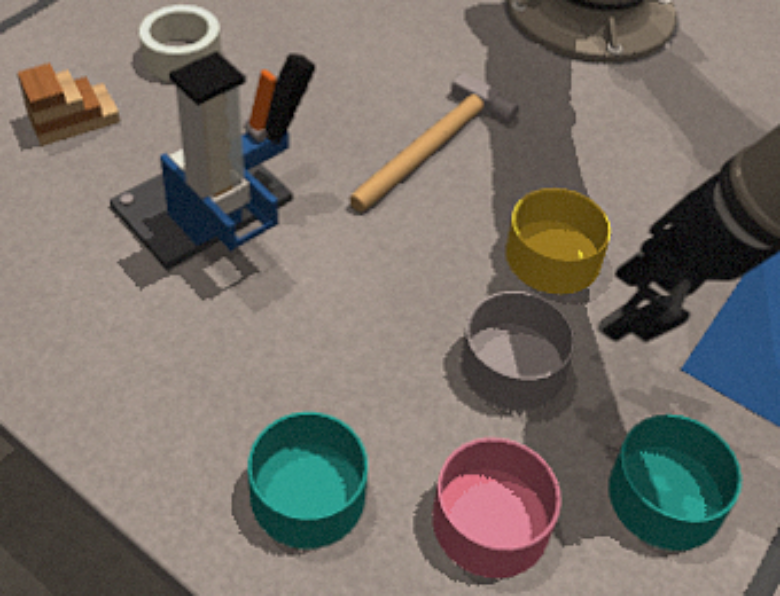

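The picture shows the arm hovering behind the steel tin, and the tin hasn't moved. The call was refused, so rows seem to need every key.

```bash
python3 -m jog '[{"gripper":0.3,"dx":-0.002,"dy":0.004,"dz":-0.05,"rx":0,"ry":0,"rz":0},{"gripper":0.3,"dx":-0.002,"dy":0.004,"dz":-0.09,"rx":0,"ry":0,"rz":0},{"gripper":0.3,"dx":-0.002,"dy":0.004,"dz":-0.12,"rx":0,"ry":0,"rz":0},{"gripper":0.3,"dx":-0.002,"dy":0.004,"dz":-0.12,"rx":0,"ry":0,"rz":0}]' && python3 -m jog '[{"gripper":0.3,"dx":0.004,"dy":-0.014,"dz":0,"rx":0,"ry":0,"rz":0},{"gripper":0.3,"dx":0.009,"dy":-0.034,"dz":0,"rx":0,"ry":0,"rz":0},{"gripper":0.3,"dx":0.0145,"dy":-0.053,"dz":0,"rx":0,"ry":0,"rz":0},{"gripper":0.3,"dx":0.020,"dy":-0.073,"dz":0,"rx":0,"ry":0,"rz":0},{"gripper":0.3,"dx":0.025,"dy":-0.092,"dz":0,"rx":0,"ry":0,"rz":0},{"gripper":0.3,"dx":0.030,"dy":-0.112,"dz":0,"rx":0,"ry":0,"rz":0},{"gripper":0.3,"dx":0.0355,"dy":-0.131,"dz":0,"rx":0,"ry":0,"rz":0},{"gripper":0.3,"dx":0.041,"dy":-0.150,"dz":0,"rx":0,"ry":0,"rz":0},{"gripper":0.3,"dx":0.046,"dy":-0.170,"dz":0,"rx":0,"ry":0,"rz":0},{"gripper":0.3,"dx":0.050,"dy":-0.183,"dz":0,"rx":0,"ry":0,"rz":0}]'
python3 - <<'E'
from h import *
o=get_obs();tip=o["eef_pos"]+.019*rot(o["tool_rot"]).apply([1,0,0]);g=tip+dpush*.053
c=read_camera("scene");cv2.imwrite("pics/s3.png",cv2.resize(c["pixels"][170:430,180:520],(780,596)))
s=tin(c,g);print("tip",tip,"guess",g,"tin",s,tin(read_camera("top"),g)[0],"in disp",RD.T@(np.r_[s[0],0]-O))
E
```

```text
t: 2.3
eef_pos: [0.5556, 0.3154, 0.0262]
tool_rot: [0.669, 0.324, 0.428, -0.514]
contact_force: [-0.2, 0.1, -0.1]
gripper_width: 0.699
t: 3.3
eef_pos: [0.609, 0.13, 0.0304]
tool_rot: [0.669, 0.327, 0.426, -0.513]
contact_force: [-1.3, 0.8, 0.3]
gripper_width: 0.699
tip [0.61111008 0.12223294 0.01316747] guess [0.62496428 0.07107734 0.01316747] tin (array([0.62366089, 0.07802403]), 414) [0.62152673 0.07286554] in disp [-0.06159076  0.16788733  0.        ]
```

View pics/s3.png

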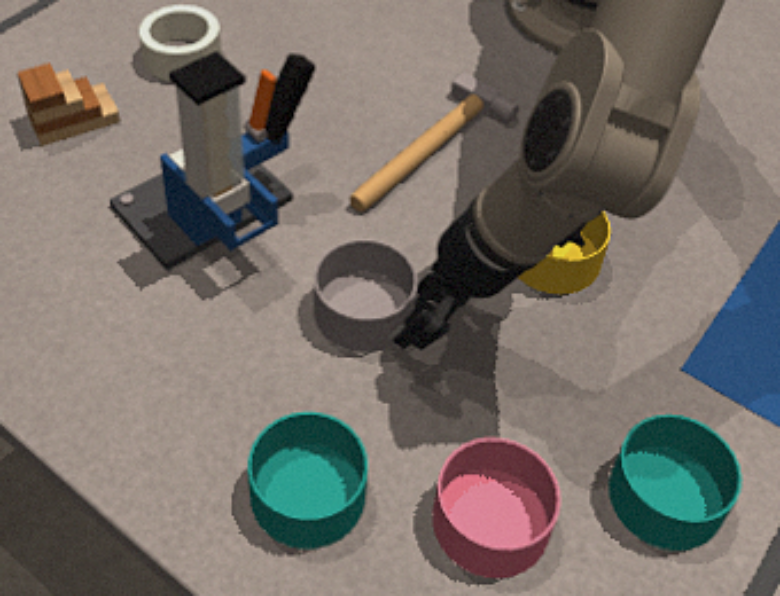

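```bash
python3 -m jog '[{"gripper":0.3,"dx":0.005,"dy":-0.018,"dz":0,"rx":0,"ry":0,"rz":0},{"gripper":0.3,"dx":0.010,"dy":-0.036,"dz":0,"rx":0,"ry":0,"rz":0},{"gripper":0.3,"dx":0.015,"dy":-0.054,"dz":0,"rx":0,"ry":0,"rz":0},{"gripper":0.3,"dx":0.020,"dy":-0.072,"dz":0,"rx":0,"ry":0,"rz":0},{"gripper":0.3,"dx":0.024,"dy":-0.086,"dz":0,"rx":0,"ry":0,"rz":0},{"gripper":0.3,"dx":0.028,"dy":-0.099,"dz":0,"rx":0,"ry":0,"rz":0},{"gripper":0.3,"dx":0.031,"dy":-0.110,"dz":0,"rx":0,"ry":0,"rz":0},{"gripper":0.3,"dx":0.034,"dy":-0.119,"dz":0,"rx":0,"ry":0,"rz":0},{"gripper":0.3,"dx":0.036,"dy":-0.126,"dz":0,"rx":0,"ry":0,"rz":0},{"gripper":0.3,"dx":0.036,"dy":-0.126,"dz":0,"rx":0,"ry":0,"rz":0}]'
python3 -m jog '[{"gripper":0.3,"dx":-0.005,"dy":0.018,"dz":0,"rx":0,"ry":0,"rz":0},{"gripper":0.3,"dx":-0.015,"dy":0.055,"dz":0,"rx":0,"ry":0,"rz":0},{"gripper":0.3,"dx":-0.025,"dy":0.09,"dz":0,"rx":0,"ry":0,"rz":0},{"gripper":0.3,"dx":-0.03,"dy":0.12,"dz":0.04,"rx":0,"ry":0,"rz":0},{"gripper":0.3,"dx":-0.03,"dy":0.13,"dz":0.08,"rx":0,"ry":0,"rz":0}]'
python3 - <<'E'
from h import *
g=np.array([.658,-.053])
for n in("scene","top"):
    c=read_camera(n);s=tin(c,g,.062);print(n,s,"in disp",RD.T@(np.r_[s[0],0]-O))
    if n=="scene":
        im=c["pixels"].copy()
        for p in [[0,0,.243],[-.075,-.03,.1],[-.1163,-.03,.1455],[-.03,62e-3,.103],[.03,62e-3,.103],[-.03,-.065,.103]]:
            u=proj(c,O+RD@p)[0];cv2.circle(im,(int(round(u[0])),int(round(u[1]))),1,(0,255,0),-1)
        cv2.imwrite("pics/s4.png",cv2.resize(im[170:300,200:370],(784,600),interpolation=cv2.INTER_CUBIC))
E
```

```text
t: 4.4
eef_pos: [0.6449, 0.0056, 0.0305]
tool_rot: [0.669, 0.327, 0.427, -0.513]
contact_force: [-0.0, 0.1, -0.9]
gripper_width: 0.698
t: 4.9
eef_pos: [0.6128, 0.1428, 0.1095]
tool_rot: [0.67, 0.325, 0.43, -0.51]
contact_force: [1.1, 0.5, 0.2]
gripper_width: 0.702
scene (array([ 0.65949199, -0.04708263]), 266) in disp [-0.00053151  0.05296426  0.        ]
top (array([ 0.65688691, -0.04927193]), 160) in disp [-0.00262448  0.05028117  0.        ]
```

View pics/s4.png

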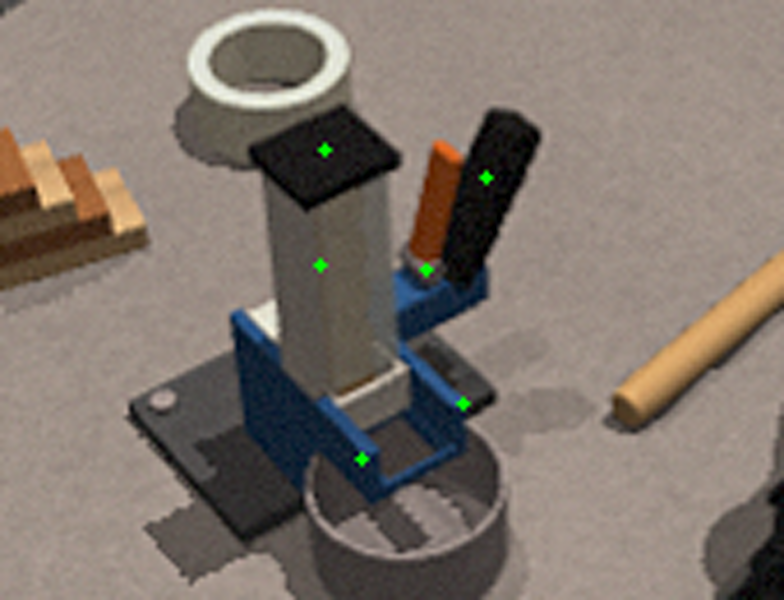

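The projected points land on the cap, grip foot and housing corners, so the dispenser pose holds. The tin stands under the outlet, about 12 mm off its centre. Next is the approach to the grip.

```bash
cat >> h.py <<'E'
u=RD@[-.5,0,.8660];v=RD@[.8660,0,.5];foot=O+RD@[-.075,-.03,.1]
Rg=frame(-u,v); M=foot+.060*u-.0055*v
E
python3 - <<'E'
from h import *
print("M",M,"u",u,"v",v);go(M+.11*u,Rg);go(M+.11*u+[-.0,.0,.1],Rg);print(get_obs()["q"].round(2))
E
```

```text
M [ 0.53539823 -0.10552342  0.14921   ] u [-0.4890738   0.10395585  0.866     ] v [ 0.84707582 -0.18005152  0.5       ]
shift [-0.1361 -0.2358  0.1294] rot [ 25.1 -28.4 -19.8] other half-turn [-40.  31. 139.]
shift [-0.1361 -0.2358  0.2294] rot [ 25.1 -28.4 -19.8] other half-turn [-40.  31. 139.]
[-0.85  0.65  0.46  1.79  0.21  0.84 -0.34]
```

```bash
python3 -m jog '[{"gripper":0,"dx":-0.02,"dy":0,"dz":0.05,"rx":0,"ry":0,"rz":0},{"gripper":0,"dx":-0.05,"dy":-0.01,"dz":0.1,"rx":4,"ry":-4,"rz":-3},{"gripper":0,"dx":-0.09,"dy":-0.03,"dz":0.14,"rx":8,"ry":-9,"rz":-6},{"gripper":0,"dx":-0.12,"dy":-0.07,"dz":0.16,"rx":12.5,"ry":-14,"rz":-10},{"gripper":0,"dx":-0.136,"dy":-0.11,"dz":0.17,"rx":17,"ry":-19,"rz":-13},{"gripper":0,"dx":-0.136,"dy":-0.15,"dz":0.17,"rx":21,"ry":-24,"rz":-16},{"gripper":0,"dx":-0.136,"dy":-0.19,"dz":0.16,"rx":25.1,"ry":-28.4,"rz":-19.8},{"gripper":0,"dx":-0.136,"dy":-0.236,"dz":0.14,"rx":25.1,"ry":-28.4,"rz":-19.8},{"gripper":0,"dx":-0.136,"dy":-0.236,"dz":0.13,"rx":25.1,"ry":-28.4,"rz":-19.8},{"gripper":0,"dx":-0.136,"dy":-0.236,"dz":0.13,"rx":25.1,"ry":-28.4,"rz":-19.8}]' 20
python3 - <<'E'
from h import *
go(M+.11*u,Rg);go(M,Rg);print(get_obs()["q"].round(2))
c=read_camera("wrist");im=c["pixels"].copy();P=cloud(c)
for p in [foot,foot+.095*u,foot-.013*v+.095*u]:
    w=proj(c,p)[0];print(w);cv2.circle(im,(int(w[0]),int(w[1])),3,(0,255,0),-1)
cv2.imwrite("pics/w1.png",im);np.save("wP.npy",P)
# dispenser-frame cloud of the grip
Q=(P-foot);a=Q@u;b=Q@v;y=Q@(RD@[0,1,0])
m=(abs(y)<.03)&(a>.02)&(a<.1)&(b>-.045)&(b<.045)
hsv=cv2.cvtColor(c["pixels"],cv2.COLOR_BGR2HSV)
org=m&(hsv[...,1]>150)&(hsv[...,0]<20);blk=m&(hsv[...,2]<60)
for n,k in(("orange",org),("black",blk)):
    print(n,k.sum(), *[np.round(np.percentile(z[k],[2,50,98])*1000,1) for z in(a,b,y)] if k.sum() else 0)
E
```

```text
t: 6.0
eef_pos: [0.4772, -0.1004, 0.2389]
tool_rot: [0.569, 0.644, 0.29, -0.421]
contact_force: [0.3, 0.0, -0.4]
gripper_width: 0.998
shift [0.0044 0.0063 0.0056] rot [ 0.  -0.8  0.3] other half-turn [  87.  -19. -156.]
shift [ 0.0582 -0.0051 -0.0897] rot [ 0.  -0.8  0.3] other half-turn [  87.  -19. -156.]
[-0.96 -0.15  0.93  2.39  0.62  0.41 -0.73]
[336.8055106  219.58819404]
[342.11739498 260.66951056]
[316.34763899 260.65797667]
orange 1487 [21.9 61.2 74.2] [ 9.6 19.8 29.7] [-5.6  4.8 12.4]
black 3426 [27.4 92.1 94.6] [-25.9 -13.1  -0.9] [-8.4  9.7 16.7]
```

View pics/w1.png

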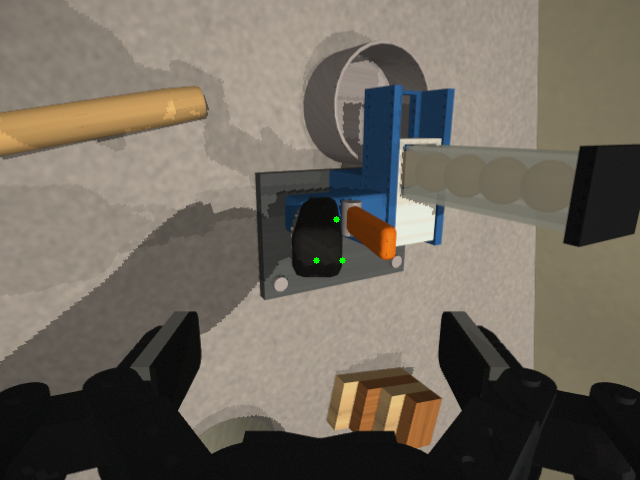

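The wrist view shows the grip (318,240) and trigger (372,230) lying between the fingers. The grip's v range matches the model, and its y is about 3 mm toward the outlet. I approach along -u, biased 4 mm toward the trigger.

```bash
python3 -m jog '[{"gripper":0,"dx":0.0085,"dy":0.0085,"dz":0.0076,"rx":0,"ry":-0.8,"rz":0.3},{"gripper":0,"dx":0.0085,"dy":0.0085,"dz":0.0076,"rx":0,"ry":-0.8,"rz":0.3},{"gripper":0,"dx":0.022,"dy":0.0055,"dz":-0.016,"rx":0,"ry":-0.8,"rz":0.3},{"gripper":0,"dx":0.035,"dy":0.003,"dz":-0.040,"rx":0,"ry":-0.8,"rz":0.3},{"gripper":0,"dx":0.049,"dy":0,"dz":-0.064,"rx":0,"ry":-0.8,"rz":0.3},{"gripper":0,"dx":0.062,"dy":-0.003,"dz":-0.0877,"rx":0,"ry":-0.8,"rz":0.3},{"gripper":0,"dx":0.062,"dy":-0.003,"dz":-0.0877,"rx":0,"ry":-0.8,"rz":0.3},{"gripper":0,"dx":0.0588,"dy":-0.0022,"dz":-0.0897,"rx":0,"ry":-0.8,"rz":0.3},{"gripper":0,"dx":0.0588,"dy":-0.0022,"dz":-0.0897,"rx":0,"ry":-0.8,"rz":0.3}]' 20
python3 - <<'E'
from h import *
go(M+RD@[0,.003,0],Rg);o=get_obs();print(o["q"].round(2),o["contact_force"].round(2))
c=read_camera("wrist");cv2.imwrite("pics/w2.png",c["pixels"])
E
```

```text
t: 6.95
eef_pos: [0.5262, -0.0836, 0.1742]
tool_rot: [0.567, 0.647, 0.305, -0.408]
contact_force: [0.7, -0.3, 0.1]
gripper_width: 0.997
shift [ 0.0098 -0.019  -0.025 ] rot [-1.5 -0.7 -1.5] other half-turn [-87.  15. 156.]
[-0.78  0.24  0.9   2.36 -0.92  0.19  0.74] [ 0.68 -0.28  0.14]
```

View pics/w2.png

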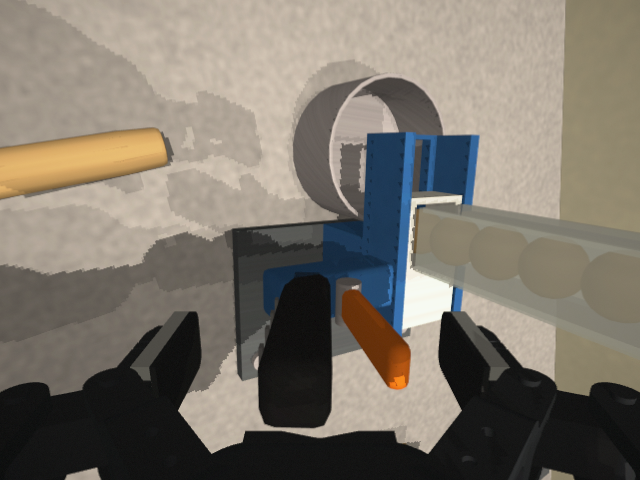

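The fingers straddle grip and trigger, but the arm lagged by about 32 mm because the wrist (q6) is close to its limit. I command the remaining shift gently.

```bash
python3 -m jog '[{"gripper":0,"dx":0.002,"dy":-0.010,"dz":-0.002,"rx":-0.7,"ry":-0.3,"rz":-0.7},{"gripper":0,"dx":0.004,"dy":-0.019,"dz":-0.004,"rx":-1.5,"ry":-0.7,"rz":-1.5},{"gripper":0,"dx":0.004,"dy":-0.019,"dz":-0.004,"rx":-1.5,"ry":-0.7,"rz":-1.5}]' 20
python3 - <<'E'
from h import *
go(M+RD@[0,.003,0],Rg);o=get_obs();print(o["q"].round(2),o["contact_force"].round(2))
E
```

```text
t: 7.3
eef_pos: [0.5294, -0.1039, 0.1703]
tool_rot: [0.572, 0.646, 0.287, -0.416]
contact_force: [-0.3, -0.4, -0.1]
gripper_width: 0.997
shift [ 0.0067  0.0014 -0.0211] rot [ 0.  -0.   0.1] other half-turn [  88.  -19. -156.]
[-0.77  0.28  0.93  2.36 -1.09  0.17  0.91] [-0.32 -0.43 -0.11]
```

```bash
python3 -m jog '[{"gripper":0,"dx":0.005,"dy":0,"dz":-0.006,"rx":0,"ry":0,"rz":0},{"gripper":0,"dx":0.009,"dy":0,"dz":-0.013,"rx":0,"ry":0,"rz":0},{"gripper":0,"dx":0.010,"dy":0,"dz":-0.019,"rx":0,"ry":0,"rz":0},{"gripper":0,"dx":0.007,"dy":0.001,"dz":-0.021,"rx":0,"ry":0,"rz":0},{"gripper":0,"dx":0.007,"dy":0.001,"dz":-0.021,"rx":0,"ry":0,"rz":0}]' 20
python3 - <<'E'
from h import *
go(M+RD@[0,.003,0],Rg);o=get_obs();print(o["q"].round(2),o["contact_force"].round(2))
E
```

```text
t: 7.8
eef_pos: [0.5363, -0.1027, 0.1518]
tool_rot: [0.57, 0.646, 0.288, -0.417]
contact_force: [0.3, -0.5, 0.4]
gripper_width: 0.998
shift [-0.0003  0.0001 -0.0026] rot [-0.1 -0.2  0.1] other half-turn [  88.  -19. -156.]
[-0.68  0.32  0.84  2.36 -1.36  0.17  1.17] [ 0.29 -0.51  0.45]
```

The pose is within 3 mm. I squeeze stepwise for the first ball.

```bash
python3 -m jog '[{"gripper":0.15,"dx":0,"dy":0,"dz":0,"rx":0,"ry":0,"rz":0},{"gripper":0.25,"dx":0,"dy":0,"dz":0,"rx":0,"ry":0,"rz":0},{"gripper":0.32,"dx":0,"dy":0,"dz":0,"rx":0,"ry":0,"rz":0},{"gripper":0.38,"dx":0,"dy":0,"dz":0,"rx":0,"ry":0,"rz":0},{"gripper":0.43,"dx":0,"dy":0,"dz":0,"rx":0,"ry":0,"rz":0},{"gripper":0.45,"dx":0,"dy":0,"dz":0,"rx":0,"ry":0,"rz":0},{"gripper":0.45,"dx":0,"dy":0,"dz":0,"rx":0,"ry":0,"rz":0}]' 20
python3 -c "
from h import *
go(M+RD@[0,.003,0],Rg);o=get_obs();f=o['contact_force'];print(f.round(2),f@u,f@v)"
```

```text
t: 8.5
eef_pos: [0.5372, -0.1036, 0.1525]
tool_rot: [0.571, 0.646, 0.287, -0.417]
contact_force: [-2.2, 0.9, 7.8]
gripper_width: 0.557
shift [-0.0012  0.0011 -0.0033] rot [-0.1 -0.1  0.2] other half-turn [  88.  -19. -156.]
[-2.15  0.89  7.84] 7.937999249247825 1.9397270983269939
```

```bash
python3 -m jog '[{"gripper":0.48,"dx":-0.001,"dy":0,"dz":0,"rx":0,"ry":0,"rz":0},{"gripper":0.51,"dx":-0.002,"dy":0,"dz":0,"rx":0,"ry":0,"rz":0},{"gripper":0.53,"dx":-0.002,"dy":0,"dz":0,"rx":0,"ry":0,"rz":0},{"gripper":0.53,"dx":-0.002,"dy":0,"dz":0,"rx":0,"ry":0,"rz":0}]' 20
python3 - <<'E'
from h import *
go(M+RD@[0,.003,0],Rg);o=get_obs();f=o['contact_force'];print(f.round(2),f@u,f@v,o["q"].round(2))
c=read_camera("wrist");cv2.imwrite("pics/w3.png",c["pixels"])
c=read_camera("scene");cv2.imwrite("pics/s5.png",cv2.resize(c["pixels"][170:300,200:370],(784,600),interpolation=cv2.INTER_CUBIC))
E
```

```text
t: 8.9
eef_pos: [0.534, -0.103, 0.1518]
tool_rot: [0.57, 0.646, 0.288, -0.418]
contact_force: [-6.7, 2.7, 7.9]
gripper_width: 0.476
shift [ 0.002   0.0004 -0.0026] rot [-0.1 -0.3  0.2] other half-turn [  88.  -19. -156.]
[-6.71  2.66  7.91] 10.407139732884461 -2.2092629665124695 [-0.69  0.32  0.84  2.36 -1.37  0.17  1.17]
```

View pics/w3.png

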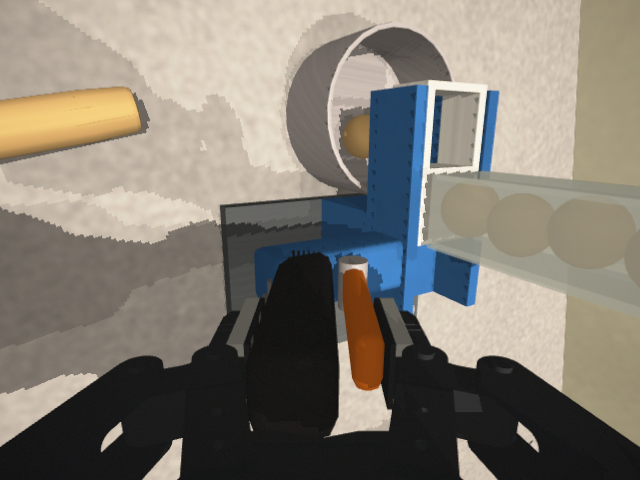

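View pics/s5.png

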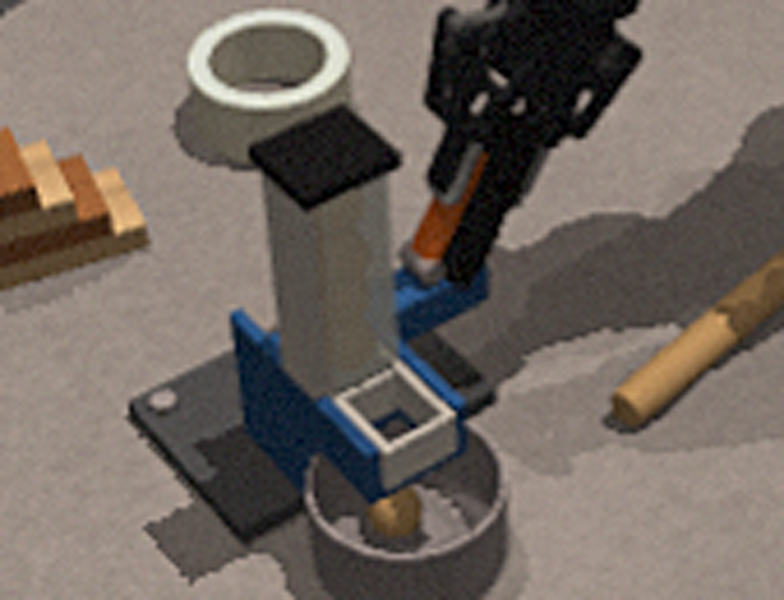

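Ball 1 lies in the tin and the slide is fully out. I release fully and wait.

```bash
python3 -m jog '[{"gripper":0.4,"dx":0,"dy":0,"dz":0,"rx":0,"ry":0,"rz":0},{"gripper":0.25,"dx":0,"dy":0,"dz":0,"rx":0,"ry":0,"rz":0},{"gripper":0.1,"dx":0,"dy":0,"dz":0,"rx":0,"ry":0,"rz":0},{"gripper":0,"dx":0,"dy":0,"dz":0,"rx":0,"ry":0,"rz":0},{"gripper":0,"dx":0,"dy":0,"dz":0,"rx":0,"ry":0,"rz":0},{"gripper":0,"dx":0,"dy":0,"dz":0,"rx":0,"ry":0,"rz":0},{"gripper":0,"dx":0,"dy":0,"dz":0,"rx":0,"ry":0,"rz":0},{"gripper":0,"dx":0,"dy":0,"dz":0,"rx":0,"ry":0,"rz":0},{"gripper":0,"dx":0,"dy":0,"dz":0,"rx":0,"ry":0,"rz":0},{"gripper":0,"dx":0,"dy":0,"dz":0,"rx":0,"ry":0,"rz":0}]' 20
cat >> h.py <<'E'
def status():
    o=get_obs();f=o['contact_force'];print("t",o["t"],"f",f.round(1),"fu,fv",round(f@u,1),round(f@v,1),"w",round(o["gripper_width"],3),"q",o["q"].round(2))
    print("M-err",np.round((o["eef_pos"]-M)@np.stack([u,v,RD[:,1]],1)*1000,1))
    c=read_camera("wrist");P=cloud(c)-foot;hsv=cv2.cvtColor(c["pixels"],cv2.COLOR_BGR2HSV)
    a,b,y=P@u,P@v,P@RD[:,1]
    k=(hsv[...,1]>170)&(hsv[...,0]<14)&(a>.02)&(a<.085)&(b>.0)&(b<.05)&(abs(y)<.03)
    if k.sum()>30:
        # trigger lever: inclination of orange surface points about the hinge
        print("orange",k.sum(),"v at 98%",np.percentile(b[k],[5,50,98]).round(4),"u",np.percentile(a[k],[5,98]).round(3),"fit v/u",np.polyfit(a[k],b[k],1).round(3))
    c=read_camera("scene");X=cloud(c);e=(X-O)@RD
    n=(e[...,0]<.03)&(e[...,0]>-.03)&(e[...,2]>.085)&(e[...,2]<.11)&(e[...,1]<.09)&(e[...,1]>.0)
    wh=n&(cv2.cvtColor(c["pixels"],cv2.COLOR_BGR2HSV)[...,1]<60)&(c["pixels"].min(2)>90)
    print("slide y max",np.percentile(e[...,1][wh],98).round(4) if wh.sum() else None)
    return c
E
python3 -c "
from h import *
c=status();cv2.imwrite('pics/s6.png',c['pixels'])"
```

```text
t: 10.0
eef_pos: [0.5346, -0.1035, 0.1519]
tool_rot: [0.571, 0.646, 0.288, -0.418]
contact_force: [-0.4, 0.6, -0.2]
gripper_width: 1.001
t 10.0 f [-0.4  0.6 -0.2] fu,fv 0.1 -0.5 w 1.001 q [-0.69  0.32  0.84  2.36 -1.37  0.17  1.17]
M-err [3.  0.3 1.8]
orange 4777 v at 98% [0.0111 0.0203 0.0293] u [0.026 0.074] fit v/u [0.284 0.004]
slide y max 0.0277
```

The trigger is back at its released angle (surface v 29.3 mm, 29.7 before) and the slide end is at about 27 mm. Second squeeze.

```bash
python3 -m jog '[{"gripper":0.15,"dx":0,"dy":0,"dz":0,"rx":0,"ry":0,"rz":0},{"gripper":0.25,"dx":0,"dy":0,"dz":0,"rx":0,"ry":0,"rz":0},{"gripper":0.32,"dx":0,"dy":0,"dz":0,"rx":0,"ry":0,"rz":0},{"gripper":0.38,"dx":0,"dy":0,"dz":0,"rx":0,"ry":0,"rz":0},{"gripper":0.43,"dx":0,"dy":0,"dz":0,"rx":0,"ry":0,"rz":0},{"gripper":0.48,"dx":0,"dy":0,"dz":0,"rx":0,"ry":0,"rz":0},{"gripper":0.51,"dx":0,"dy":0,"dz":0,"rx":0,"ry":0,"rz":0},{"gripper":0.53,"dx":0,"dy":0,"dz":0,"rx":0,"ry":0,"rz":0},{"gripper":0.53,"dx":0,"dy":0,"dz":0,"rx":0,"ry":0,"rz":0},{"gripper":0.53,"dx":0,"dy":0,"dz":0,"rx":0,"ry":0,"rz":0}]' 20
python3 -c "
from h import *
c=status();cv2.imwrite('pics/s7.png',c['pixels'])"
python3 -m jog '[{"gripper":0.4,"dx":0,"dy":0,"dz":0,"rx":0,"ry":0,"rz":0},{"gripper":0.25,"dx":0,"dy":0,"dz":0,"rx":0,"ry":0,"rz":0},{"gripper":0.1,"dx":0,"dy":0,"dz":0,"rx":0,"ry":0,"rz":0},{"gripper":0,"dx":0,"dy":0,"dz":0,"rx":0,"ry":0,"rz":0},{"gripper":0,"dx":0,"dy":0,"dz":0,"rx":0,"ry":0,"rz":0},{"gripper":0,"dx":0,"dy":0,"dz":0,"rx":0,"ry":0,"rz":0},{"gripper":0,"dx":0,"dy":0,"dz":0,"rx":0,"ry":0,"rz":0},{"gripper":0,"dx":0,"dy":0,"dz":0,"rx":0,"ry":0,"rz":0},{"gripper":0,"dx":0,"dy":0,"dz":0,"rx":0,"ry":0,"rz":0},{"gripper":0,"dx":0,"dy":0,"dz":0,"rx":0,"ry":0,"rz":0}]' 20
python3 - <<'E'
from h import *
c=status();w=read_camera("wrist")["pixels"]
a=cv2.resize(c["pixels"][220:300,240:340],(400,320),interpolation=cv2.INTER_CUBIC);b=cv2.resize(w[0:300,260:640],(400,316))
cv2.imwrite("pics/m8.png",np.hstack([a[:316],b]))
E
```

```text
t: 11.1
eef_pos: [0.5338, -0.1036, 0.1519]
tool_rot: [0.57, 0.646, 0.288, -0.418]
contact_force: [-10.4, 3.1, 10.8]
gripper_width: 0.477
t 11.1 f [-10.4   3.1  10.8] fu,fv 14.8 -4.0 w 0.477 q [-0.69  0.32  0.84  2.36 -1.37  0.17  1.17]
M-err [ 3.3 -0.4  1.6]
orange 3369 v at 98% [0.005  0.0089 0.0143] u [0.028 0.076] fit v/u [0.027 0.007]
slide y max 0.0673
t: 12.2
eef_pos: [0.5346, -0.1036, 0.152]
tool_rot: [0.571, 0.646, 0.288, -0.418]
contact_force: [0.1, -0.7, -0.1]
gripper_width: 1.001
t 12.2 f [ 0.1 -0.7 -0.1] fu,fv -0.2 0.1 w 1.001 q [-0.69  0.32  0.84  2.36 -1.37  0.17  1.17]
M-err [3.  0.4 1.8]
orange 4781 v at 98% [0.0111 0.0203 0.0293] u [0.026 0.074] fit v/u [0.284 0.004]
slide y max 0.0275
```

View pics/m8.png

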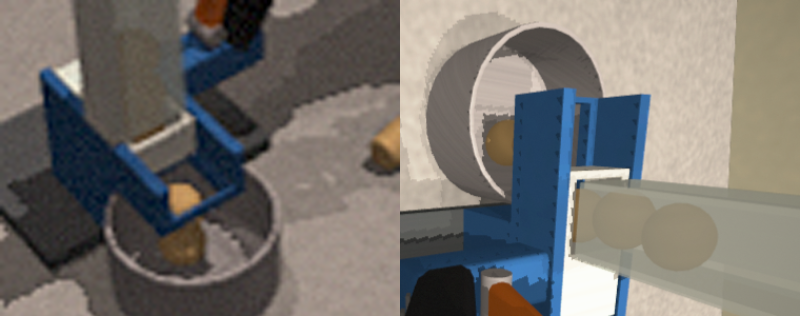

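The picture shows two balls in the tin (183,240 and 185,195). Two remain in the tube and one sits in the slide. Third squeeze and release.

```bash
python3 -m jog '[{"gripper":0.15,"dx":0,"dy":0,"dz":0,"rx":0,"ry":0,"rz":0},{"gripper":0.25,"dx":0,"dy":0,"dz":0,"rx":0,"ry":0,"rz":0},{"gripper":0.32,"dx":0,"dy":0,"dz":0,"rx":0,"ry":0,"rz":0},{"gripper":0.38,"dx":0,"dy":0,"dz":0,"rx":0,"ry":0,"rz":0},{"gripper":0.43,"dx":0,"dy":0,"dz":0,"rx":0,"ry":0,"rz":0},{"gripper":0.48,"dx":0,"dy":0,"dz":0,"rx":0,"ry":0,"rz":0},{"gripper":0.51,"dx":0,"dy":0,"dz":0,"rx":0,"ry":0,"rz":0},{"gripper":0.53,"dx":0,"dy":0,"dz":0,"rx":0,"ry":0,"rz":0},{"gripper":0.53,"dx":0,"dy":0,"dz":0,"rx":0,"ry":0,"rz":0},{"gripper":0.53,"dx":0,"dy":0,"dz":0,"rx":0,"ry":0,"rz":0}]' 20
python3 -c "
from h import *
c=status()"
python3 -m jog '[{"gripper":0.4,"dx":0,"dy":0,"dz":0,"rx":0,"ry":0,"rz":0},{"gripper":0.25,"dx":0,"dy":0,"dz":0,"rx":0,"ry":0,"rz":0},{"gripper":0.1,"dx":0,"dy":0,"dz":0,"rx":0,"ry":0,"rz":0},{"gripper":0,"dx":0,"dy":0,"dz":0,"rx":0,"ry":0,"rz":0},{"gripper":0,"dx":0,"dy":0,"dz":0,"rx":0,"ry":0,"rz":0},{"gripper":0,"dx":0,"dy":0,"dz":0,"rx":0,"ry":0,"rz":0},{"gripper":0,"dx":0,"dy":0,"dz":0,"rx":0,"ry":0,"rz":0},{"gripper":0,"dx":0,"dy":0,"dz":0,"rx":0,"ry":0,"rz":0},{"gripper":0,"dx":0,"dy":0,"dz":0,"rx":0,"ry":0,"rz":0},{"gripper":0,"dx":0,"dy":0,"dz":0,"rx":0,"ry":0,"rz":0}]' 20
python3 - <<'E'
from h import *
c=status();w=read_camera("wrist")["pixels"]
a=cv2.resize(c["pixels"][220:300,240:340],(400,320),interpolation=cv2.INTER_CUBIC);b=cv2.resize(w[0:300,260:640],(400,316))
cv2.imwrite("pics/m9.png",np.hstack([a[:316],b]))
for n in ("scene","top"):
    s=tin(read_camera(n),np.array([.658,-.05]),.062)[0];print(n,"tin disp",((np.r_[s,0]-O)@RD).round(4))
E
```

```text
t: 13.35
eef_pos: [0.5339, -0.1035, 0.1519]
tool_rot: [0.57, 0.646, 0.288, -0.418]
contact_force: [-8.9, 1.9, 10.9]
gripper_width: 0.48
t 13.35 f [-8.9  1.9 10.9] fu,fv 14.0 -2.4 w 0.48 q [-0.69  0.32  0.84  2.36 -1.37  0.17  1.17]
M-err [ 3.3 -0.3  1.7]
orange 3373 v at 98% [0.005  0.0089 0.0144] u [0.028 0.076] fit v/u [0.028 0.007]
slide y max 0.0672
t: 14.45
eef_pos: [0.5346, -0.1036, 0.1519]
tool_rot: [0.571, 0.646, 0.288, -0.418]
contact_force: [0.0, -0.3, 0.4]
gripper_width: 1.004
t 14.45 f [ 0.  -0.3  0.4] fu,fv 0.3 0.3 w 1.004 q [-0.69  0.32  0.84  2.36 -1.37  0.17  1.17]
M-err [3.  0.3 1.7]
orange 3619 v at 98% [0.0072 0.0116 0.0177] u [0.027 0.076] fit v/u [0.098 0.006]
slide y max 0.058
scene tin disp [-0.0006  0.053   0.    ]
top tin disp [-0.0025  0.0502  0.    ]
```

View pics/m9.png

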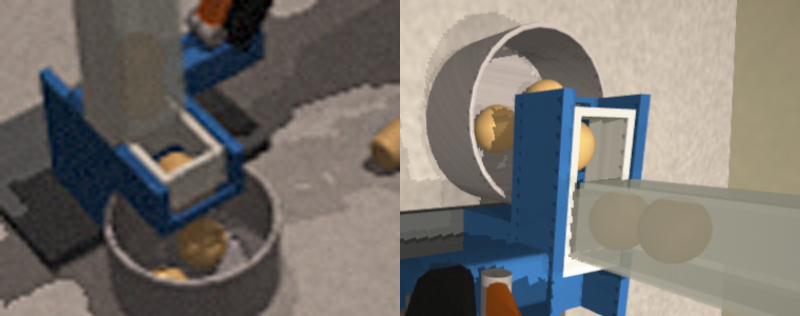

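After the third release the slide stuck at y 58 mm with ball 3 (left view 175,165) pinched at the outlet, and the trigger is only partly back. The slide hasn't returned under the tube, so no new ball is loaded. I squeeze again to free it.

```bash
python3 -m jog '[{"gripper":0.25,"dx":0,"dy":0,"dz":0,"rx":0,"ry":0,"rz":0},{"gripper":0.38,"dx":0,"dy":0,"dz":0,"rx":0,"ry":0,"rz":0},{"gripper":0.43,"dx":0,"dy":0,"dz":0,"rx":0,"ry":0,"rz":0},{"gripper":0.48,"dx":0,"dy":0,"dz":0,"rx":0,"ry":0,"rz":0},{"gripper":0.51,"dx":0,"dy":0,"dz":0,"rx":0,"ry":0,"rz":0},{"gripper":0.53,"dx":0,"dy":0,"dz":0,"rx":0,"ry":0,"rz":0},{"gripper":0.53,"dx":0,"dy":0,"dz":0,"rx":0,"ry":0,"rz":0},{"gripper":0.53,"dx":0,"dy":0,"dz":0,"rx":0,"ry":0,"rz":0},{"gripper":0.53,"dx":0,"dy":0,"dz":0,"rx":0,"ry":0,"rz":0},{"gripper":0.53,"dx":0,"dy":0,"dz":0,"rx":0,"ry":0,"rz":0}]' 20
python3 - <<'E'
from h import *
c=status();w=read_camera("wrist");cv2.imwrite("pics/w10.png",w["pixels"]);cv2.imwrite("pics/s10.png",c["pixels"])
np.save("c10.npy",cloud(c));np.save("wc10.npy",cloud(w))
for n,k in(("scene",c),("wrist",w)):
    e=(cloud(k)-O)@RD;h=cv2.cvtColor(k["pixels"],cv2.COLOR_BGR2HSV)
    m=(h[...,1]>110)&(h[...,0]>8)&(h[...,0]<25)&(h[...,2]>60)&(abs(e[...,0])<.055)&(e[...,1]>-.01)&(e[...,1]<.1)&(e[...,2]<.105)
    nn,L,st,ce=cv2.connectedComponentsWithStats(m.astype(np.uint8))
    for i in range(1,nn):
        if st[i,4]>12: print(n,st[i].tolist(),"min/med/max disp",[ (np.percentile(e[L==i],p,axis=0)*1000).round(0).tolist() for p in(3,50,97)])
E
```

```text
t: 15.7
eef_pos: [0.5339, -0.1035, 0.1518]
tool_rot: [0.57, 0.646, 0.288, -0.418]
contact_force: [-7.8, 1.4, 9.2]
gripper_width: 0.476
t 15.7 f [-7.8  1.4  9.2] fu,fv 11.9 -2.3 w 0.476 q [-0.69  0.32  0.84  2.36 -1.37  0.17  1.17]
M-err [ 3.2 -0.4  1.7]
orange 3363 v at 98% [0.005  0.0089 0.0144] u [0.028 0.076] fit v/u [0.028 0.007]
slide y max 0.0672
scene [286, 275, 11, 12, 104] min/med/max disp [[-19.0, 42.0, 16.0], [-8.0, 55.0, 29.0], [2.0, 63.0, 36.0]]
scene [270, 277, 17, 13, 98] min/med/max disp [[15.0, 24.0, 22.0], [25.0, 39.0, 32.0], [33.0, 69.0, 36.0]]
wrist [382, 76, 31, 12, 165] min/med/max disp [[18.0, 72.0, 16.0], [24.0, 75.0, 24.0], [33.0, 78.0, 29.0]]
wrist [332, 98, 38, 45, 1394] min/med/max disp [[-23.0, 36.0, 16.0], [-16.0, 49.0, 27.0], [-5.0, 61.0, 33.0]]
```

All orange surfaces in the tin are now at or below 36 mm, so every ball there is on the floor and the outlet is clear. I release.

```bash
python3 -m jog '[{"gripper":0.4,"dx":0,"dy":0,"dz":0,"rx":0,"ry":0,"rz":0},{"gripper":0.25,"dx":0,"dy":0,"dz":0,"rx":0,"ry":0,"rz":0},{"gripper":0.1,"dx":0,"dy":0,"dz":0,"rx":0,"ry":0,"rz":0},{"gripper":0,"dx":0,"dy":0,"dz":0,"rx":0,"ry":0,"rz":0},{"gripper":0,"dx":0,"dy":0,"dz":0,"rx":0,"ry":0,"rz":0},{"gripper":0,"dx":0,"dy":0,"dz":0,"rx":0,"ry":0,"rz":0},{"gripper":0,"dx":0,"dy":0,"dz":0,"rx":0,"ry":0,"rz":0},{"gripper":0,"dx":0,"dy":0,"dz":0,"rx":0,"ry":0,"rz":0}]' 20
python3 - <<'E'
from h import *
c=status();w=read_camera("wrist")["pixels"]
a=cv2.resize(c["pixels"][220:300,240:340],(400,320),interpolation=cv2.INTER_CUBIC);b=cv2.resize(w[0:300,260:640],(400,316))
b2=cv2.resize(cv2.imread("pics/w10.png")[0:300,260:640],(400,280));a2=cv2.resize(cv2.imread("pics/s10.png")[225:295,240:340],(400,280),interpolation=cv2.INTER_CUBIC)
cv2.imwrite("pics/m11.png",np.vstack([np.hstack([a[:316],b]),np.hstack([a2,b2])]))
E
```

```text
t: 16.65
eef_pos: [0.5345, -0.1035, 0.1518]
tool_rot: [0.571, 0.646, 0.288, -0.418]
contact_force: [0.7, -0.3, -0.3]
gripper_width: 1.0
t 16.65 f [ 0.7 -0.3 -0.3] fu,fv -0.6 0.5 w 1.0 q [-0.69  0.32  0.84  2.36 -1.37  0.17  1.17]
M-err [2.9 0.2 1.8]
orange 4781 v at 98% [0.0111 0.0202 0.0293] u [0.026 0.074] fit v/u [0.286 0.004]
slide y max 0.0282
```

View pics/m11.png

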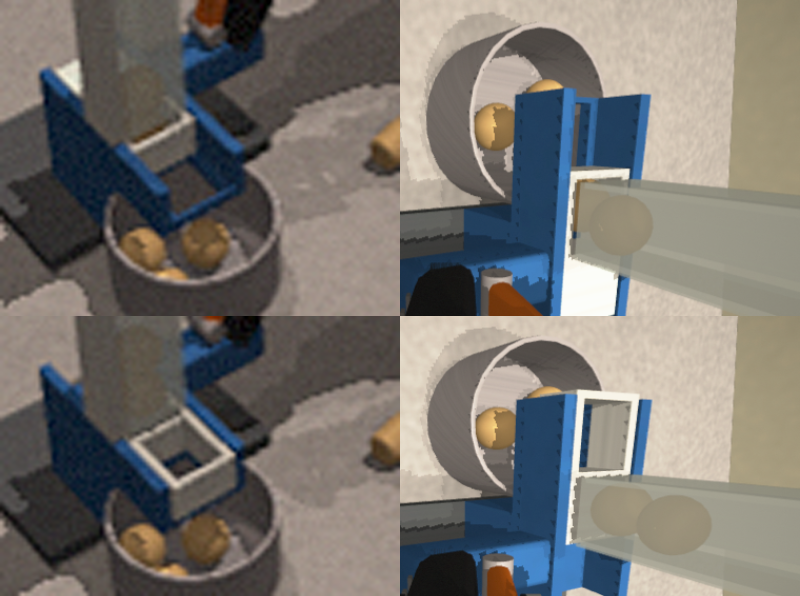

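The picture shows three balls in the tin (143,248; 207,242; 170,272), one in the slide and one in the tube, with the slide back. The fingers stand open and clear, and backing out would pass the wrist's limit again. I hand in from here.

Run:
```python
from h import *
s=tin(read_camera("scene"),np.array([.658,-.05]),.062)[0];print("tin disp",((np.r_[s,0]-O)@RD).round(4),get_obs()["contact_force"].round(2))
print(hand_in())
```

```text
tin disp [-0.0007  0.0528  0.    ] [-0.83  0.3   0.35]
the job is handed in; nothing more can be done
None
```

I pushed the bare-steel tin under the outlet and squeezed the trigger until three balls were in it, then handed the job in at about 17 s of the 64 s allowed. No verdict came back.

**Last checks, all in order:**
- Three balls lie in the tin. One is left in the slide and one in the tube.
- The trigger is back at its released angle and the slide is in.
- The tin centre is about 13 mm from the point below the outlet, within the 25 mm allowed.
- The measured outside force is about zero, with the fingers open and clear of the grip and trigger.

**What did not go as planned:**
- **Jam on ball 3:** on the third release the ball was pinched at the outlet, with the slide stuck at 58 mm and the trigger only partly back. I squeezed once more without a new ball loading. That freed it, and the release after that was complete.
- **Tin not against the stop:** the tin stands about 6 mm short of the stop face.
- **Gripper left in place:** I left it open around the grip because the wrist was at its joint limit there and backing out might have bumped the trigger.
- **Not measured:** finger force was capped at 20 N, but the force on the dispenser itself was not measured. The wrist showed at most about 15 N. I did not re-measure the tape roll, stepped block or hammer at the end, but the arm worked clear of all three.

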